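Push the phone tray home, shut the inspection box and press start

ROBOT

A 6-joint arm with a two-finger parallel gripper is mounted at the origin on the work surface. World frame = base frame: x ahead of the robot, y to its left, z up, the work surface at z = 0. Lengths are in mm, angles in degrees, forces in N, time in s.
With the tool pointing down it reaches from about 300 to 850 mm from the base axis. Payload 4.2 kg.
Tool frame: the origin (TCP) lies on the centre line of the jaws, within the pads' length; the fingertips stand 14 mm ahead of it and the grasp point (between the pads) lies 5 mm behind it; z points along the fingers, y is the line along which they close (so a half turn about z gives the same grasp; the last joint's range is limited). The gripper opens to 91 mm and grips with 3 to 60 N. Pads are 32 mm wide; open, the fingers measure 118 mm over their backs; the gripper's body (76 mm by 178 mm) begins 60 mm behind the grasp point.
Start: joints at [63.083, 18.312, 89.639, -0, 72.044, -1.146], TCP at [250.007, 517.824, 191.276] pointing down, gripper open.
Joint ranges: [-177.97, 177.97], [-48.28, 115.42], [12.27, 149.76], [-77.06, 257.06], [2.81, 150.46], [-146.56, 146.56]. Speed limits (degrees/s): [147.25, 147.25, 180, 180, 180, 180].

INTERFACE

Orientations are given as [roll, pitch, yaw] about the fixed x, y, z axes, in that order (R = Rz(yaw) Ry(pitch) Rx(roll)).
In Python, from workcell import * gives the robot as it stands. The module is installed in compiled form; this text tells all that it offers.
- The arm moves only by the shell command python3 -m crank 'ROWS' [FORCE]. ROWS is JSON, a list of rows, each an object of numbers: "grip": the finger opening in m, from 0 to 0.0912; "x", "y", "z": the shift along the tool's x, y, z in m; "yaw": the turn about the tool's z in rad. In form: [{"grip": .., "x": .., "y": .., "z": .., "yaw": ..}, ...]. A call has exactly 5 rows; each row is the pose to reach, as a shift and turn from the pose commanded when the call began, along the tool's axes at that moment; what a row does not reach only later rows make up. A row lasts 1/12 s, in which the tool goes at most 41.7 mm and 7.16 degrees, less where a joint would pass 70% of its speed; a pose out of reach is approached as far as the arm can. A call with a gripper value outside its range is refused whole. The fingers move at their own pace and stop on an object; FORCE is the grip in N (left out, the last holds). Time passes only in rows, so rows that repeat a pose let the fingers close, or fill a call up. It gives the time, the measured TCP pose, the force, the opening and the grip force at its end, in the units of the state.
- state(): the state, without advancing time (a new reading comes with each control period).
- grab_frame(name): name is "side" or "top"; returns the picture (480x640x3 uint8, red, green, blue); there is no depth.
- camera_model(name): a dict with "intrinsics" (3x3 intrinsics, pixels), "R" (3x3) and "t" (3): a world point X has camera coordinates R X + t. Camera axes: x right, y down, z forward; pixel columns grow to the right and rows downward; lengths in mm; the calibration is good to about 2 mm. A picture is of the moment at which its call begins. camera_model takes no time and is no camera call.
- job_done(): hands the job in; it is judged then, once.
The state is a dict: "time_s": time; "qpos": joint angles; "qvel": joint speeds; "effort": joint torques, N m; "ee_pos": TCP position; "ee_rot": TCP orientation; "force": force on the tool from outside, world axes, zero at the start; "torque": the same for the moment, N m; "gripper_width": finger opening in mm; "gripper_force": force on a finger pad.
Only numpy, scipy, OpenCV 4.12 (cv2) and the standard library are available. Lean on these libraries where they do the work, as an engineer would, in place of code of your own. Each camera call takes 0.05 s, during which the arm holds its last target. There are 200 camera calls.

TASK

Push the tray, with the phone lying on it, fully home into the inspection box, and only then push the lid down by its white frame until it is fully shut, keeping off the clear window; last, press the round start button beside it all the way down. Use just the fingertips, gently: do not slam the tray or the lid or press hard on them once they are home, do not touch or lift the phone on the tray, and leave the other things on the bench where they are. Let the button come up again and finish clear of everything.

Things in the scene. Friction and masses are not known exactly. Their poses are not given: they have to be found in the camera images.
- station: White box fixed to the bench, turned up to 0.4 rad. Open-topped, open-fronted chamber, x -75 to +75 mm, 190 mm wide (y), side walls 66 mm high; behind it a closed housing, x 75 to 135 mm, 190 mm wide, 66 mm high. Origin: centre of the chamber's underside, on the bench. On its left a pod (button). -x is its front, where the tray sticks out towards the robot, y its left, z up.
- tray (a joint): How far the grey tray is out, in m: 0 = fully home against a firm stop (front panel flush with the ends of the chamber's walls), grows as it comes out to the box's -x; 0.075 to 0.115 at the start, at most 0.13. Slides level with some 2 N of friction, stays where it is left. No handle.
- tray_front (a point): Middle of the outer face of the tray's front panel, an upright plain grey panel 190 mm wide (y) and 8 mm thick, from 8 to 60 mm above the bench; this point is at 34 mm. It moves with the tray; axes as the box's: push along +x. At home it is at x = -75 mm in the box's frame.
- tray_bed (a point): Middle of the tray's floor (upper face, 12 mm above the bench), on which the phone lies; behind the front panel the tray is 130 mm deep (x) and 166 mm wide, with 12 mm high rims. It moves with the tray.
- lid (a joint): Lid angle in rad: 0 = fully shut, level, against a firm stop; pi/2 = upright; 1.0 to 1.35 at the start (standing up, leaning towards the robot). A stiff hinge (0.2 N m of friction) holds it wherever it is left; a few newtons near the free edge push it down.
- lid_hinge (a point): Middle of the lid's hinge line, fixed to the box at x = +70 mm, z = 70 mm in the box's frame; the line runs along the box's y. The axes are the box's.
- lid_edge (a point): Middle of the lid's free edge, on its outer face (top when shut; facing up and away while open). Lid: plate 150 mm from hinge line to free edge, 190 mm wide, 8 mm thick, white frame (a band 40 mm wide along the free edge, 20 mm elsewhere) round a clear window, no handle; hinge line at mid thickness. Shut, its outer face is 74 mm above the bench, its edge over the tray's front. Moves with the lid.
- lid_window (a point): Middle of the outer face of the clear pane in the lid: 90 mm (from 20 to 110 mm from the hinge line) by 150 mm wide, 3 mm thick, set 2.5 mm below the frame's faces; to be kept free of fingermarks. It moves with the lid.
- button (a joint): How far the start button is down, in m: 0 = up, 0.006 = fully down against a firm stop; it springs back (0.5 N to start, 5 N fully down). It sits on the control pod on the box's left side: a white block 50 mm high, x -60 to +30 mm, y 95 to 155 mm in the box's frame.
- button_top (a point): Middle of the button's top: a grey round button 28 mm across, standing 8 mm above the pod's top, at x = -15 mm, y = +125 mm, z = 58 mm in the box's frame when up. Moves with the button; z up.
- phone: Black phone with a glossy grey screen lying flat on the tray, screen up: 146 mm along its y (across the tray), 71 mm along its x, 8 mm thick, 180 g. Origin: centre of its underside. Not to be touched.
- spare_phone: Bystander: a like phone, 71 x 146 x 8 mm, lying on a thin blue mat beside the box. Origin: centre of its underside.
- bottle: Bystander: white upright bottle, 60 mm across, 150 mm high, beside the box. Origin: centre of its underside.
- jar: Bystander: small white jar, 52 mm across, 75 mm high, beside the box. Origin: centre of its underside.
- driver: Bystander: screwdriver 150 mm long lying on the bench along its x, beside the work. Origin: under its middle.

How it is judged:
By the outcome, as a careful person would: the job done as asked, in the order asked, and still so for the second after the job is handed in, with the robot touching nothing.
It also fails if it takes over 61 s, if anything falls off the work surface, if the arm or the gripper's body presses on something with over 40 N, if the wrist force passes 120 N, or if a joint passes its speed limit or range.

## Working session

There is one attempt and no reset: what is moved stays moved. The work goes in short steps, Python scripts to look and compute and a shell command to move; the robot and the scene stay as the last step left them, time stands still between calls to the robot, and variables do not carry over. Pictures are saved under pics/ and viewed, at most 10 in all, crops included, and the job is handed in when it is done.

```bash
mkdir -p pics; python3 - <<'E'
from workcell import *
import cv2
for n in("side","top"):
    cv2.imwrite(f"pics/{n}0.png",grab_frame(n)[:,:,::-1]); m=camera_model(n); print(n,m)
print(state())
E
```

```text
side {'intrinsics': array([[490.52554194,   0.        , 316.20697379],
       [  0.        , 490.52554194, 232.80822563],
       [  0.        ,   0.        ,   1.        ]]), 'R': array([[ 0.8892564 , -0.45706441,  0.01775349],
       [-0.33745206, -0.68175359, -0.64910565],
       [ 0.3087866 ,  0.5712304 , -0.76049107]]), 't': array([-483.83347995,  315.27239578,  878.68250176])}
top {'intrinsics': array([[530.13897063,   0.        , 317.5670994 ],
       [  0.        , 530.13897063, 241.19600184],
       [  0.        ,   0.        ,   1.        ]]), 'R': array([[-0.02526613, -0.99966922, -0.00480442],
       [-0.99009623,  0.0256875 , -0.13802031],
       [ 0.13809807,  0.0012696 , -0.99041775]]), 't': array([116.97101859, 588.55515784, 877.1118729 ])}
{'time_s': 0.1, 'qpos': array([ 6.30805490e+01,  1.83479345e+01,  8.97006237e+01, -1.59480887e-03,
        7.20433567e+01, -1.14552360e+00]), 'qvel': array([-0.09574043, -0.07796224, -0.20967704, -0.01370836,  0.06831238,
       -0.06833803]), 'effort': array([ 7.91638777e-04, -4.13333631e+01, -2.32511115e+01,  7.30170845e-02,
        4.22592403e-02, -4.90895525e-05]), 'ee_pos': array([249.80219712, 517.3530937 , 190.49663514]), 'ee_rot': array([-1.79908073e+02, -3.21513112e-04,  1.54226565e+02]), 'force': array([0.28188936, 0.86964975, 0.26991296]), 'torque': array([ 0.01956187, -0.01110247,  0.0078521 ]), 'gripper_force': 0.0, 'gripper_width': 91.08602386950794}
```

View pics/side0.png

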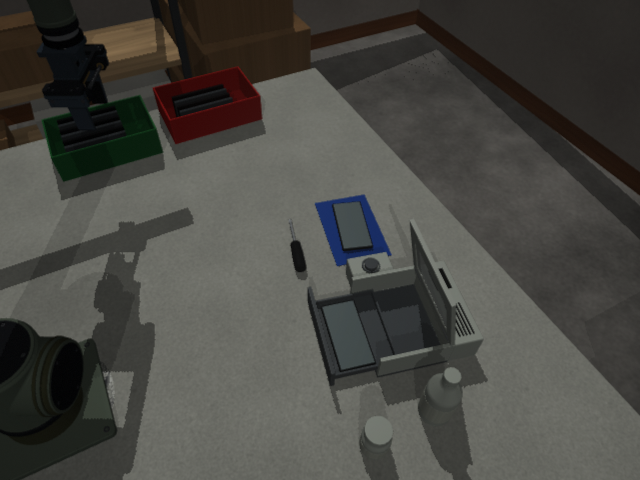

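View pics/top0.png

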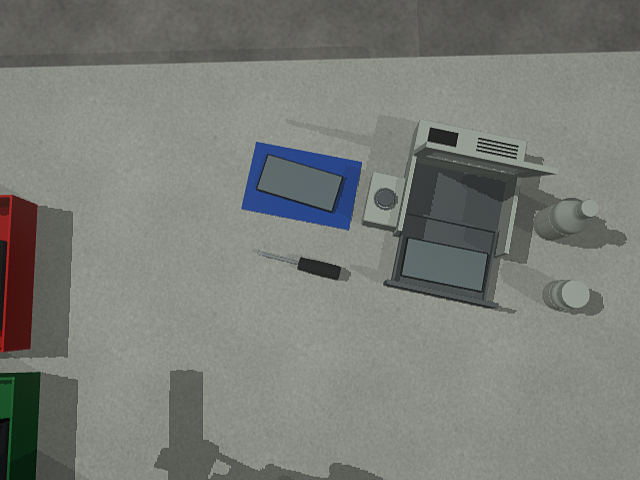

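The views show the station in the top view at about (460,200), with the button at (385,198), tray front panel top edge from (386,283) to (497,305), and the lid edge from (414,152) to (555,174). In the side view the button is at (371,265) and the lid edge top at (413,222). I'll enlarge both for corner picking.

```bash
python3 - <<'E'
import cv2
a=cv2.imread("pics/top0.png")[110:320,355:565]; b=cv2.imread("pics/side0.png")[205:395,295:495]
cv2.imwrite("pics/topc.png",cv2.convertScaleAbs(cv2.resize(a,(600,600),interpolation=cv2.INTER_CUBIC),alpha=1.6))
cv2.imwrite("pics/sidec.png",cv2.convertScaleAbs(cv2.resize(b,(600,570),interpolation=cv2.INTER_CUBIC),alpha=1.6))
E
```

```text
(no output)
```

View pics/topc.png

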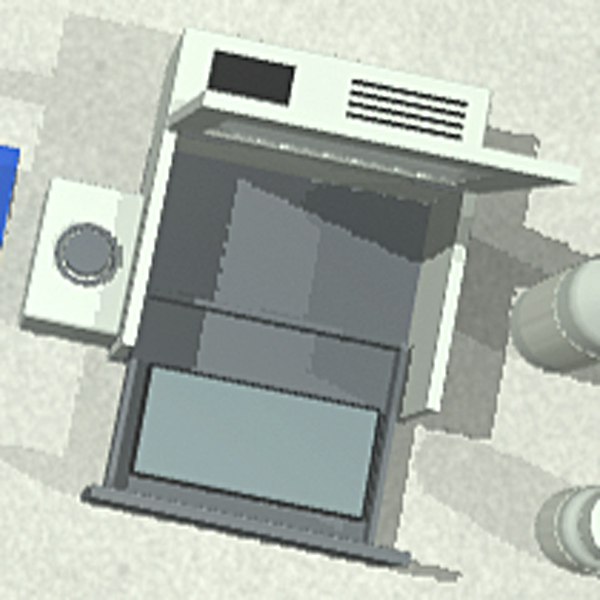

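View pics/sidec.png

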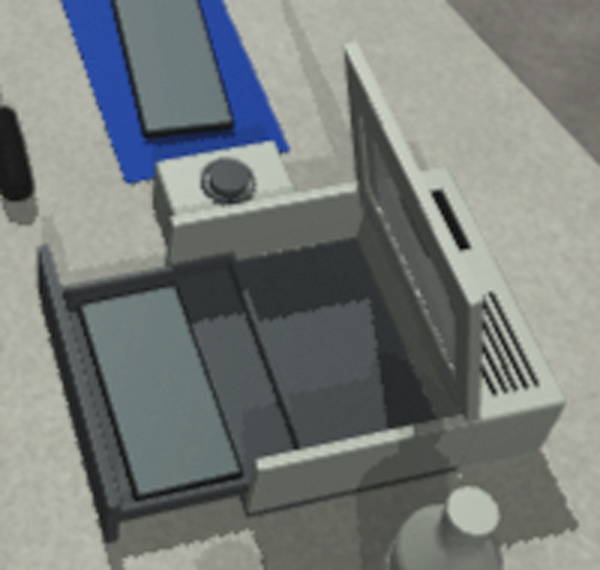

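Crops: top view shows housing back corners at crop (183,29), (490,90), button (88,252), lid edge (205,92)–(580,168), panel top (85,492)–(408,560); the side view gives the matching corners (lid edge (356,43)–(482,298), button (229,178)). Next I fit the box pose, tray and lid from these points.

```bash
cat > h.py <<'E'
from workcell import *
import numpy as np, cv2
def proj(n,P):
    m=camera_model(n); c=m["R"]@np.asarray(P,float)+m["t"]; p=m["intrinsics"]@c; return p[:2]/p[2]
def ray(n,uv,z):
    m=camera_model(n); d=m["R"].T@np.linalg.inv(m["intrinsics"])@[*uv,1]; C=-m["R"].T@m["t"]; return C+d*(z-C[2])/d[2]
T=lambda u,v:(355+u/2.857,110+v/2.857)
S=lambda u,v:(295+u/3,205+v/3)
E
python3 - <<'E'
from h import *
from scipy.optimize import least_squares
for n in("top","side"): m=camera_model(n); print(n,-m["R"].T@m["t"])
lid=lambda y,s:lambda q:(70-150*np.cos(q[4])-s*4*np.sin(q[4]) *-1, y, 70+150*np.sin(q[4])+s*4*np.cos(q[4]))
F=lambda *a:lambda q:a
tr=lambda y,dx=0:lambda q:(-75-q[3]+dx,y,60)
obs=[("top",T(183,29),F(135,95,66)),("top",T(490,90),F(135,-95,66)),("top",T(438,411),F(-75,-95,66)),("top",T(88,252),F(-15,125,58)),
("side",S(564,402),F(135,-95,66)),("side",S(229,178),F(-15,125,58)),("side",S(258,465),F(-75,-95,66)),
("top",T(82,495),tr(95)),("top",T(407,563),tr(-95)),("side",S(42,247),tr(95)),
("top",T(205,92),lid(95,1)),("top",T(580,168),lid(-95,1)),("side",S(358,42),lid(95,1)),("side",S(482,297),lid(-95,1))]
def W(q,p):
    c,s=np.cos(q[2]),np.sin(q[2]); return (q[0]+c*p[0]-s*p[1],q[1]+s*p[0]+c*p[1],p[2])
f=lambda q:np.concatenate([proj(n,W(q,g(q)))-uv for n,uv,g in obs])
b=ray("top",T(88,252),58); 
r=least_squares(f,[b[0],b[1]-120,-0.2,90,1.2],loss="soft_l1",x_scale=[10,10,.1,10,.1]); q=r.x
print(q,np.degrees(q[2])); print(f(q).reshape(-1,2).round(1))
print("button",b,ray("side",S(229,178),58))
np.save("q.npy",q)
for nm,g in dict(front=(-75-q[3],0,34),edge=lid(0,1)(q),btn=(-15,125,58)).items(): print(nm,np.round(W(q,g),1))
for nm,uv in dict(jar=(573,293),bottle=(589,209)).items(): print(nm,ray("top",uv,dict(jar=75,bottle=150)[nm]))
print("driver",ray("top",(345,273),15),ray("top",(254,251),10))
E
```

```text
top [464.55418997 100.70023444 950.50170856]
side [ 265.31595711 -508.13513495  881.46502273]
[ 6.47104792e+02 -1.40720599e+02 -2.37911685e-01  8.36743198e+01
  1.34120620e+00] -13.63133543028676
[[ 0.  -2.8]
 [ 0.8 -2.1]
 [-0.8  3.8]
 [-0.9 -0.8]
 [ 0.5  0.4]
 [-1.3 -0.6]
 [-5.2  3.3]
 [ 2.3 -0.4]
 [ 0.6 -0.1]
 [-2.5  0.2]
 [-0.5 -1.5]
 [-0.2 -1.1]
 [-2.1  0.1]
 [-0.7  1.7]]
button [660.51500355 -17.23943142  58.        ] [663.5982034  -18.25267342  58.        ]
front [ 492.9 -103.3   34. ]
edge [ 685.7 -150.1  217. ]
btn [662.  -15.7  58. ]
jar [ 489.93844464 -315.10137943   75.        ]
bottle [ 615.21630467 -315.71247982  150.        ]
driver [537.03180129  54.88828508  15.        ] [580.94958356 215.95261953  10.        ]
```

```bash
cat >> h.py <<'E'
def W(q,p):
    c,s=np.cos(q[2]),np.sin(q[2]); return np.array([q[0]+c*p[0]-s*p[1],q[1]+s*p[0]+c*p[1],p[2]])
def where():  # TCP in box frame
    q=np.load("q.npy"); s=state(); d=s["ee_pos"][:2]-q[:2]; c,n=np.cos(q[2]),np.sin(q[2])
    return np.round([c*d[0]+n*d[1],-n*d[0]+c*d[1],s["ee_pos"][2]-14],1), s
def shift(p):  # tool-frame shift (mm) to bring the tip to box point p, and yaw to box yaw+180
    q=np.load("q.npy"); s=state(); w=W(q,p)+[0,0,14]-s["ee_pos"]; y=np.radians(s["ee_rot"][2])
    c,n=np.cos(y),np.sin(y); return np.round([c*w[0]+n*w[1], n*w[0]-c*w[1], -w[2]],1), round(-((q[2]+np.pi-y+np.pi)%(2*np.pi)-np.pi),3)
E
python3 - <<'E'
from h import *
from scipy.optimize import least_squares
lid=lambda y:lambda q:(70-150*np.cos(q[4])+4*np.sin(q[4]), y, 70+150*np.sin(q[4])+4*np.cos(q[4]))
F=lambda *a:lambda q:a
tr=lambda y:lambda q:(-75-q[3],y,60)
obs=[("top",T(183,29),F(135,95,66)),("top",T(490,90),F(135,-95,66)),("top",T(438,411),F(-67,-95,66)),("top",T(88,252),F(-15,125,58)),
("side",S(564,402),F(135,-95,66)),("side",S(229,178),F(-15,125,58)),("side",S(258,465),F(-67,-95,66)),
("top",T(82,495),tr(95)),("top",T(407,563),tr(-95)),("side",S(42,247),tr(95)),
("top",T(205,92),lid(95)),("top",T(580,168),lid(-95)),("side",S(358,42),lid(95)),("side",S(482,297),lid(-95))]
f=lambda q:np.concatenate([proj(n,W(q,g(q)))-uv for n,uv,g in obs])
q=least_squares(f,[647,-140,-0.2,90,1.2],loss="soft_l1",x_scale=[10,10,.1,10,.1]).x
print(q,np.degrees(q[2])); print(f(q).reshape(-1,2).round(1).tolist())
np.save("q.npy",q)
print("btn",W(q,(-15,125,58)), where()[0], shift((-75-q[3]-16-35,0,176.5)))
E
```

```text
[ 6.45871901e+02 -1.40397820e+02 -2.40362927e-01  8.24417734e+01
  1.34960307e+00] -13.77178126120024
[[0.1, -2.2], [0.8, -1.2], [-0.3, 0.0], [-1.1, -0.3], [-0.2, 0.7], [-1.7, -0.5], [-1.7, 2.5], [2.0, -0.6], [0.3, -0.0], [-2.5, -0.0], [-0.4, -1.6], [-0.1, -0.9], [-1.9, 0.0], [-0.8, 1.6]]
btn [661.06001845 -15.42053749  58.        ] [-541.3  544.6  176.5] (array([-438.8, -463.4,   -0. ]), np.float64(-0.209))
```

```bash
python3 -m crank '[{"grip":0,"x":-0.022,"y":-0.023,"z":0,"yaw":-0.07},{"grip":0,"x":-0.044,"y":-0.046,"z":0,"yaw":-0.14},{"grip":0,"x":-0.066,"y":-0.07,"z":0,"yaw":-0.209},{"grip":0,"x":-0.088,"y":-0.093,"z":0,"yaw":-0.209},{"grip":0,"x":-0.11,"y":-0.116,"z":0,"yaw":-0.209}]' 10
python3 -c "
from h import *
print(where()[0],shift((-193,0,176.5)))"
```

```text
time_s: 0.52
ee_pos: [298.5, 363.9, 190.8]
ee_rot: [-180.0, -0.0, 166.2]
force: [0.5, -0.1, 0.6]
gripper_width: 60.9
gripper_force: 0.0
[-457.4  407.1  176.8] (array([-2.643e+02, -4.071e+02,  3.000e-01]), np.float64(0.0))
```

```bash
python3 -m crank '[{"grip":0,"x":-0.018,"y":-0.027,"z":0,"yaw":0},{"grip":0,"x":-0.035,"y":-0.054,"z":0,"yaw":0},{"grip":0,"x":-0.053,"y":-0.081,"z":0,"yaw":0},{"grip":0,"x":-0.07,"y":-0.108,"z":0,"yaw":0},{"grip":0,"x":-0.088,"y":-0.135,"z":0,"yaw":0}]' >/dev/null
python3 -m crank '[{"grip":0,"x":-0.018,"y":-0.027,"z":0,"yaw":0},{"grip":0,"x":-0.035,"y":-0.054,"z":0,"yaw":0},{"grip":0,"x":-0.053,"y":-0.081,"z":0,"yaw":0},{"grip":0,"x":-0.07,"y":-0.108,"z":0,"yaw":0},{"grip":0,"x":-0.088,"y":-0.135,"z":0,"yaw":0}]' >/dev/null
python3 -m crank '[{"grip":0,"x":-0.018,"y":-0.027,"z":0,"yaw":0},{"grip":0,"x":-0.035,"y":-0.054,"z":0,"yaw":0},{"grip":0,"x":-0.053,"y":-0.081,"z":0,"yaw":0},{"grip":0,"x":-0.07,"y":-0.108,"z":0,"yaw":0},{"grip":0,"x":-0.088,"y":-0.13,"z":0,"yaw":0}]'
python3 -c "
from h import *
print(where()[0],shift((-193,0,32)))"
```

```text
time_s: 1.77
ee_pos: [459.3, -87.9, 190.9]
ee_rot: [-180.0, -0.0, 166.1]
force: [1.3, 0.8, 0.0]
gripper_width: 0.2
gripper_force: 0.0
[-193.7    6.6  176.9] (array([ -0.7,  -6.6, 144.9]), np.float64(-0.001))
```

```bash
python3 -m crank '[{"grip":0,"x":0,"y":0,"z":0.03,"yaw":0},{"grip":0,"x":0,"y":0,"z":0.065,"yaw":0},{"grip":0,"x":0,"y":0,"z":0.1,"yaw":0},{"grip":0,"x":0,"y":0,"z":0.13,"yaw":0},{"grip":0,"x":0,"y":0,"z":0.145,"yaw":0}]' >/dev/null
python3 -m crank '[{"grip":0,"x":0,"y":0,"z":0,"yaw":0},{"grip":0,"x":-0.003,"y":0,"z":0,"yaw":0},{"grip":0,"x":-0.006,"y":0,"z":0,"yaw":0},{"grip":0,"x":-0.009,"y":0,"z":0,"yaw":0},{"grip":0,"x":-0.012,"y":0,"z":0,"yaw":0}]'
python3 - <<'E'
from h import *
print(where()[0])
cv2.imwrite("pics/t1.png",cv2.convertScaleAbs(cv2.resize(grab_frame("side")[205:395,255:455,::-1],(600,570),interpolation=cv2.INTER_CUBIC),alpha=1.6))
E
```

```text
time_s: 2.6
ee_pos: [472.9, -89.0, 47.7]
ee_rot: [180.0, 0.2, 166.2]
force: [1.2, -0.9, -0.3]
gripper_width: 0.5
gripper_force: 0.0
[-180.2    8.7   33.7]
```

View pics/t1.png

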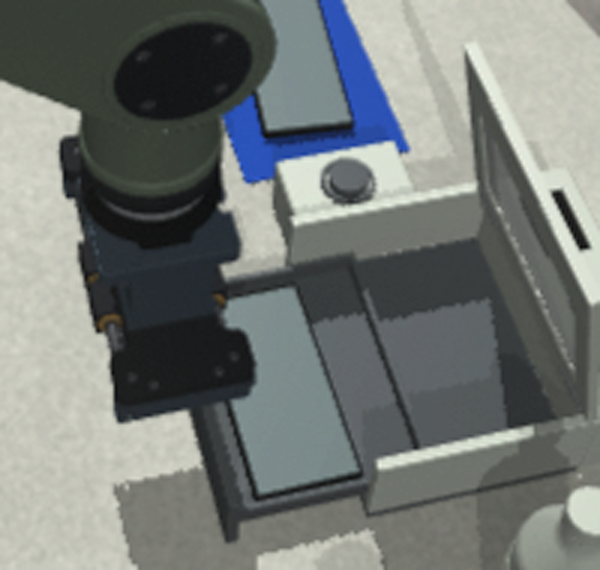

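The gripper is in front of the panel, fingers down just outside it, body clear above the panel; nothing has moved. I start pushing.

```bash
python3 -m crank '[{"grip":0,"x":-0.003,"y":0,"z":0,"yaw":0},{"grip":0,"x":-0.006,"y":0,"z":0,"yaw":0},{"grip":0,"x":-0.009,"y":0,"z":0,"yaw":0},{"grip":0,"x":-0.012,"y":0,"z":0,"yaw":0},{"grip":0,"x":-0.015,"y":0,"z":0,"yaw":0}]'
python3 -m crank '[{"grip":0,"x":-0.004,"y":0,"z":0,"yaw":0},{"grip":0,"x":-0.008,"y":0,"z":0,"yaw":0},{"grip":0,"x":-0.012,"y":0,"z":0,"yaw":0},{"grip":0,"x":-0.016,"y":0,"z":0,"yaw":0},{"grip":0,"x":-0.02,"y":0,"z":0,"yaw":0}]'
python3 -m crank '[{"grip":0,"x":-0.004,"y":0,"z":0,"yaw":0},{"grip":0,"x":-0.008,"y":0,"z":0,"yaw":0},{"grip":0,"x":-0.012,"y":0,"z":0,"yaw":0},{"grip":0,"x":-0.016,"y":0,"z":0,"yaw":0},{"grip":0,"x":-0.02,"y":0,"z":0,"yaw":0}]'
python3 -c "
from h import *
print(where())"
```

```text
time_s: 3.07
ee_pos: [486.2, -92.4, 46.3]
ee_rot: [180.0, 0.0, 166.2]
force: [-0.2, -0.1, -0.2]
gripper_width: 0.1
gripper_force: 0.0
time_s: 3.48
ee_pos: [505.7, -97.2, 46.2]
ee_rot: [180.0, -0.0, 166.2]
force: [-0.4, -0.3, -0.4]
gripper_width: 0.5
gripper_force: 0.0
time_s: 3.9
ee_pos: [525.1, -101.9, 46.2]
ee_rot: [180.0, -0.0, 166.2]
force: [0.2, -0.4, -0.3]
gripper_width: 0.9
gripper_force: 0.0
(array([-126.5,    8.6,   32.2]), {'time_s': 3.9, 'qpos': array([-1.22226367e+01,  2.25379614e+01,  1.06519171e+02,  7.60934939e-03,
        5.09427444e+01, -8.84314278e+01]), 'qvel': array([-0.11570726,  3.66325822, -6.30113158,  0.04444146,  2.74990929,
       -0.15648813]), 'effort': array([ 1.17131788e-02, -4.06190515e+01, -1.81016886e+01, -2.61921203e-02,
        4.12109611e-02,  2.03509248e-03]), 'ee_pos': array([ 525.08528612, -101.940088  ,   46.22186402]), 'ee_rot': array([ 1.79994090e+02, -3.92964635e-05,  1.66203997e+02]), 'force': array([ 0.22006835, -0.37700665, -0.26506195]), 'torque': array([ 0.02863773, -0.05883307,  0.03592321]), 'gripper_force': 0.0, 'gripper_width': 0.9208480025002803})
```

```bash
python3 - <<'E'
from h import *
a=cv2.resize(grab_frame("side")[225:395,275:475,::-1],(400,340),interpolation=cv2.INTER_CUBIC)
b=cv2.resize(grab_frame("top")[150:320,355:555,::-1],(400,340),interpolation=cv2.INTER_CUBIC)
cv2.imwrite("pics/t2.png",cv2.convertScaleAbs(np.hstack([a,b]),alpha=1.6)); print(where()[1]["force"])
E
```

```text
[-0.37132973  0.42152225 -0.3128494 ]
```

View pics/t2.png

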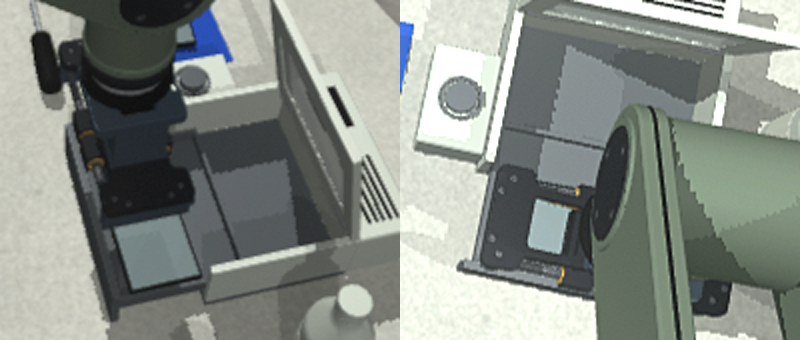

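The tray has not moved (panel corner still at (309,290) side, (385,282) top) though the TCP reads past the panel's position. I check where the tool really is before moving on.

```bash
python3 - <<'E'
from h import *
q=np.load("q.npy"); e=state()["ee_pos"]
for n,o in(("side",np.array([275,225])),("top",np.array([355,150]))):
    for nm,P in(("tcp",e),("tip",e-[0,0,14]),("body0",e+[0,0,65]),("panelTL",W(q,(-157,95,60))),("panelTR",W(q,(-157,-95,60))),("panelBR",W(q,(-157,-95,8))),("panelMid",W(q,(-157,8,60)))):
        print(n,nm,((proj(n,P)-o)*2).round())
I=cv2.imread("pics/t2.png")
for k,(n,o) in enumerate((("side",np.array([275,225])),("top",np.array([355,150])))):
    for P,c in((e-[0,0,14],(0,0,255)),(e+[0,0,65],(0,255,0)),(W(q,(-157,8,60)),(255,0,255))):
        p=((proj(n,P)-o)*2).round().astype(int)+[400*k,0]; cv2.circle(I,(int(p[0]),int(p[1])),4,c,-1)
cv2.imwrite("pics/t2m.png",I)
E
```

```text
side tcp [114. 199.]
side tip [114. 207.]
side body0 [117. 163.]
side panelTL [ 64. 125.]
side panelTR [111. 299.]
side panelBR [109. 323.]
side panelMid [ 84. 199.]
top tcp [166. 252.]
top tip [163. 253.]
top body0 [184. 246.]
top panelTL [ 62. 265.]
top panelTR [286. 314.]
top panelBR [266. 314.]
top panelMid [164. 287.]
```

View pics/t2m.png

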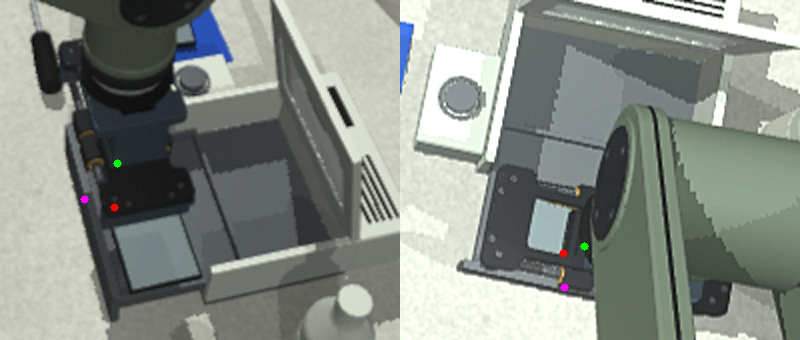

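```bash
python3 - <<'E'
from h import *
e0=np.array([249.8,517.4,190.5]); e=state()["ee_pos"]; q=np.load("q.npy")
a=cv2.imread("pics/side0.png")[0:150,20:170]; a=cv2.resize(a,(400,400),interpolation=cv2.INTER_CUBIC)
b=grab_frame("top")[220:320,390:490,::-1]; b=cv2.resize(b,(400,400),interpolation=cv2.INTER_CUBIC)
a=cv2.convertScaleAbs(a,alpha=2.2);b=cv2.convertScaleAbs(b,alpha=2.2)
for P,c in((e0-[0,0,14],(0,0,255)),(e0+[0,0,65],(0,255,0))):
    p=(proj("side",P)-[20,0])*400/150; print(p); cv2.circle(a,tuple(int(v) for v in p),4,c,1)
for P,c in((e-[0,0,14],(0,0,255)),(e+[0,0,65],(0,255,0))):
    p=(proj("top",P)-[390,220])*4; print(p); cv2.circle(b,tuple(int(v) for v in p),4,c,1)
cv2.imwrite("pics/t3.png",np.hstack([a,b]))
E
```

```text
[210.23137661 344.10306574]
[179.02207617 264.91995732]
[185.28766519 226.22744292]
[228.60746283 211.86607806]
```

View pics/t3.png

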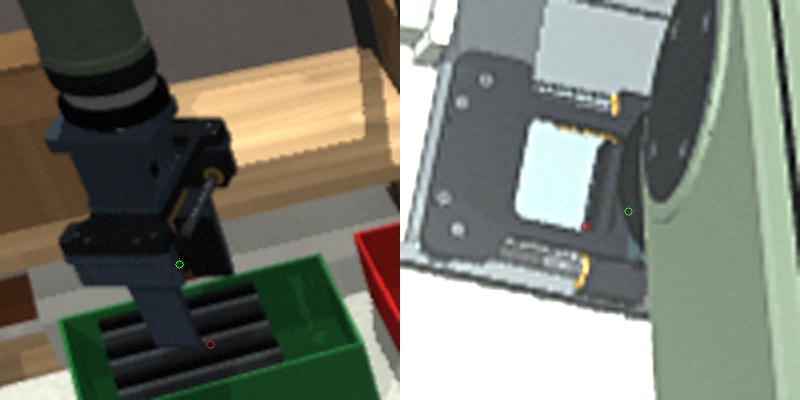

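The start-pose crop shows the fingertips at about (205,308), while the reported tip projects to (210,344). So the real tool sits some 30–35 mm higher than the readout, and the fingers passed over the 60 mm panel without touching. I'll lift, back off, and find the true height by a gentle touch on the bench in front of the tray.

```bash
python3 -m crank '[{"grip":0,"x":0,"y":0,"z":-0.015,"yaw":0},{"grip":0,"x":0,"y":0,"z":-0.04,"yaw":0},{"grip":0,"x":0.02,"y":0,"z":-0.05,"yaw":0},{"grip":0,"x":0.05,"y":0,"z":-0.05,"yaw":0},{"grip":0,"x":0.08,"y":0,"z":-0.05,"yaw":0}]' >/dev/null
python3 -m crank '[{"grip":0,"x":0.015,"y":0,"z":0,"yaw":0},{"grip":0,"x":0.015,"y":0,"z":0,"yaw":0},{"grip":0,"x":0.015,"y":0,"z":0.02,"yaw":0},{"grip":0,"x":0.015,"y":0,"z":0.04,"yaw":0},{"grip":0,"x":0.015,"y":0,"z":0.05,"yaw":0}]'
python3 - <<'E'
from h import *
p,s=where(); print(p); e=s["ee_pos"]
for n in("top","side"):
    I=grab_frame(n); I0=cv2.imread(f"pics/{n}0.png")[:,:,::-1]
    cv2.imwrite(f"pics/{n}_now.png",I[:,:,::-1])
b=cv2.imread("pics/top_now.png")[230:350,390:490]; a=cv2.imread("pics/side_now.png")[225:345,240:340]
out=[]
for n,I,o in(("side",a,(240,225)),("top",b,(390,230))):
    I=cv2.convertScaleAbs(cv2.resize(I,(400,480),interpolation=cv2.INTER_CUBIC),alpha=2.2)
    for dz,c in((-14,(0,0,255)),(21,(0,255,0))):
        P=proj(n,e+[0,0,dz]); cv2.circle(I,tuple(int(v) for v in (P-o)*4),4,c,1)
    out.append(I)
cv2.imwrite("pics/t4.png",np.hstack(out))
E
```

```text
time_s: 4.88
ee_pos: [432.4, -79.2, 44.9]
ee_rot: [180.0, -0.0, 166.2]
force: [0.5, 0.1, -0.8]
gripper_width: 0.6
gripper_force: 0.0
[-221.9    8.6   30.9]
```

View pics/t4.png

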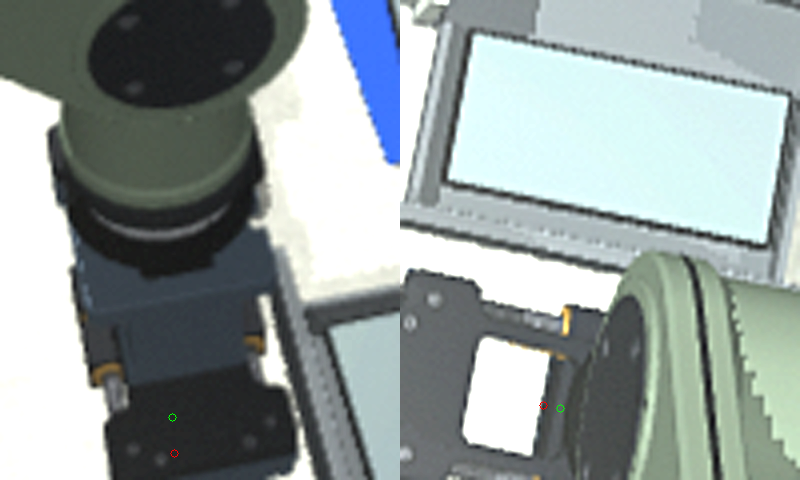

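The side/top crops put the fingers' visible silhouette well above and off the reported tip (edge at (548,400) top); I probe down gently.

```bash
python3 -m crank '[{"grip":0,"x":0,"y":0,"z":0.004,"yaw":0},{"grip":0,"x":0,"y":0,"z":0.008,"yaw":0},{"grip":0,"x":0,"y":0,"z":0.012,"yaw":0},{"grip":0,"x":0,"y":0,"z":0.016,"yaw":0},{"grip":0,"x":0,"y":0,"z":0.02,"yaw":0}]' | sed -n '2p;4p'
python3 -m crank '[{"grip":0,"x":0,"y":0,"z":0.001,"yaw":0},{"grip":0,"x":0,"y":0,"z":0.002,"yaw":0},{"grip":0,"x":0,"y":0,"z":0.003,"yaw":0},{"grip":0,"x":0,"y":0,"z":0.004,"yaw":0},{"grip":0,"x":0,"y":0,"z":0.005,"yaw":0}]'| sed -n '2p;4p'
python3 -m crank '[{"grip":0,"x":0,"y":0,"z":0.001,"yaw":0},{"grip":0,"x":0,"y":0,"z":0.002,"yaw":0},{"grip":0,"x":0,"y":0,"z":0.003,"yaw":0},{"grip":0,"x":0,"y":0,"z":0.004,"yaw":0},{"grip":0,"x":0,"y":0,"z":0.005,"yaw":0}]'| sed -n '2p;4p'
```

```text
ee_pos: [432.8, -79.3, 26.1]
force: [0.3, 0.3, 0.8]
ee_pos: [432.6, -79.2, 21.3]
force: [0.8, -0.7, 0.2]
ee_pos: [432.5, -79.2, 16.2]
force: [-0.3, 0.4, 0.5]
```

```bash
python3 -m crank '[{"grip":0,"x":0,"y":0,"z":0.001,"yaw":0},{"grip":0,"x":0,"y":0,"z":0.0015,"yaw":0},{"grip":0,"x":0,"y":0,"z":0.002,"yaw":0},{"grip":0,"x":0,"y":0,"z":0.0025,"yaw":0},{"grip":0,"x":0,"y":0,"z":0.003,"yaw":0}]'| sed -n '2p;4p'
```

```text
ee_pos: [432.5, -79.2, 13.2]
force: [0.4, 0.1, -0.4]
```

```bash
python3 -m crank '[{"grip":0,"x":0,"y":0,"z":0.0005,"yaw":0},{"grip":0,"x":0,"y":0,"z":0.001,"yaw":0},{"grip":0,"x":0,"y":0,"z":0.0015,"yaw":0},{"grip":0,"x":0,"y":0,"z":0.002,"yaw":0},{"grip":0,"x":0,"y":0,"z":0.002,"yaw":0}]'| sed -n '2p;4p'
```

```text
ee_pos: [432.4, -79.2, 11.2]
force: [-0.6, 0.0, -0.4]
```

```bash
python3 -m crank '[{"grip":0,"x":0,"y":0,"z":0.004,"yaw":0},{"grip":0,"x":0,"y":0,"z":0.008,"yaw":0},{"grip":0,"x":0,"y":0,"z":0.012,"yaw":0},{"grip":0,"x":0,"y":0,"z":0.016,"yaw":0},{"grip":0,"x":0,"y":0,"z":0.02,"yaw":0}]' | sed -n '2p;4p'
python3 -m crank '[{"grip":0,"x":0,"y":0,"z":0.0005,"yaw":0},{"grip":0,"x":0,"y":0,"z":0.001,"yaw":0},{"grip":0,"x":0,"y":0,"z":0.0015,"yaw":0},{"grip":0,"x":0,"y":0,"z":0.002,"yaw":0},{"grip":0,"x":0,"y":0,"z":0.0025,"yaw":0}]'| sed -n '2p;4p'
```

```text
ee_pos: [432.3, -79.2, -9.3]
force: [0.1, 0.5, -0.3]
ee_pos: [432.6, -79.2, -11.2]
force: [0.0, 0.0, 0.4]
```

```bash
cat > chk.py <<'E'
import sys; from h import *
p,s=where(); f=s["force"]; c,n=np.cos(-.24),np.sin(-.24); fb=np.array([c*f[0]+n*f[1],-n*f[0]+c*f[1],f[2]])
print(p,fb.round(1),round(s["time_s"],1)); sys.exit(int(abs(fb).max()>float(sys.argv[1])))
E
R='' ; set -e
python3 -m crank '[{"grip":0,"x":0,"y":0,"z":0.0005,"yaw":0},{"grip":0,"x":0,"y":0,"z":0.001,"yaw":0},{"grip":0,"x":0,"y":0,"z":0.0015,"yaw":0},{"grip":0,"x":0,"y":0,"z":0.002,"yaw":0},{"grip":0,"x":0,"y":0,"z":0.0025,"yaw":0}]'>/dev/null; python3 chk.py 2.5
python3 -m crank '[{"grip":0,"x":0,"y":0,"z":0.0005,"yaw":0},{"grip":0,"x":0,"y":0,"z":0.001,"yaw":0},{"grip":0,"x":0,"y":0,"z":0.0015,"yaw":0},{"grip":0,"x":0,"y":0,"z":0.002,"yaw":0},{"grip":0,"x":0,"y":0,"z":0.0025,"yaw":0}]'>/dev/null; python3 chk.py 2.5
python3 -m crank '[{"grip":0,"x":0,"y":0,"z":0.0005,"yaw":0},{"grip":0,"x":0,"y":0,"z":0.001,"yaw":0},{"grip":0,"x":0,"y":0,"z":0.0015,"yaw":0},{"grip":0,"x":0,"y":0,"z":0.002,"yaw":0},{"grip":0,"x":0,"y":0,"z":0.0025,"yaw":0}]'>/dev/null; python3 chk.py 2.5
python3 -m crank '[{"grip":0,"x":0,"y":0,"z":0.0005,"yaw":0},{"grip":0,"x":0,"y":0,"z":0.001,"yaw":0},{"grip":0,"x":0,"y":0,"z":0.0015,"yaw":0},{"grip":0,"x":0,"y":0,"z":0.002,"yaw":0},{"grip":0,"x":0,"y":0,"z":0.0025,"yaw":0}]'>/dev/null; python3 chk.py 2.5
python3 -m crank '[{"grip":0,"x":0,"y":0,"z":0.0005,"yaw":0},{"grip":0,"x":0,"y":0,"z":0.001,"yaw":0},{"grip":0,"x":0,"y":0,"z":0.0015,"yaw":0},{"grip":0,"x":0,"y":0,"z":0.002,"yaw":0},{"grip":0,"x":0,"y":0,"z":0.0025,"yaw":0}]'>/dev/null; python3 chk.py 2.5
```

```text
[-221.8    8.6  -27.8] [ 0.4  0.3 -0.1] 8.3
[-221.9    8.7  -30.3] [-0.2  0.1  0.2] 8.7
[-221.9    8.7  -32.8] [0.3 0.1 0.1] 9.2
[-221.9    8.7  -35.3] [-0.1 -0.5  0.2] 9.6
[-221.8    8.6  -36.5] [-4.7  0.2 21.7] 10.0
```

Bench contact at a reported tip height of −36 mm, so the true tip is 36 mm above the readout. I correct for that and push at about 32 mm true height.

```bash
sed -i 's/s\["ee_pos"\]\[2\]-14\]/s["ee_pos"][2]-14+36]/; s/+\[0,0,14\]-s/+[0,0,14-36]-s/' h.py
python3 -m crank '[{"grip":0,"x":0,"y":0,"z":-0.01,"yaw":0},{"grip":0,"x":0,"y":0,"z":-0.033,"yaw":0},{"grip":0,"x":-0.01,"y":0.008,"z":-0.033,"yaw":0},{"grip":0,"x":-0.02,"y":0.008,"z":-0.033,"yaw":0},{"grip":0,"x":-0.032,"y":0.008,"z":-0.033,"yaw":0}]'>/dev/null; python3 chk.py 5
python3 -m crank '[{"grip":0,"x":-0.002,"y":0,"z":0,"yaw":0},{"grip":0,"x":-0.004,"y":0,"z":0,"yaw":0},{"grip":0,"x":-0.006,"y":0,"z":0,"yaw":0},{"grip":0,"x":-0.008,"y":0,"z":0,"yaw":0},{"grip":0,"x":-0.01,"y":0,"z":0,"yaw":0}]'>/dev/null; python3 chk.py 5
python3 -m crank '[{"grip":0,"x":-0.002,"y":0,"z":0,"yaw":0},{"grip":0,"x":-0.004,"y":0,"z":0,"yaw":0},{"grip":0,"x":-0.006,"y":0,"z":0,"yaw":0},{"grip":0,"x":-0.008,"y":0,"z":0,"yaw":0},{"grip":0,"x":-0.01,"y":0,"z":0,"yaw":0}]'>/dev/null; python3 chk.py 5
```

```text
[-189.1   17.    31. ] [-0.1 -0.9 -0.3] 10.4
[-180.4   16.6   30.8] [-0.2  0.2 -0.9] 10.8
[-170.5   16.6   31.2] [-3.   0.3  1.3] 11.2
```

```bash
set -e
python3 -m crank '[{"grip":0,"x":-0.003,"y":0,"z":0,"yaw":0},{"grip":0,"x":-0.006,"y":0,"z":0,"yaw":0},{"grip":0,"x":-0.009,"y":0,"z":0,"yaw":0},{"grip":0,"x":-0.012,"y":0,"z":0,"yaw":0},{"grip":0,"x":-0.015,"y":0,"z":0,"yaw":0}]'>/dev/null; python3 chk.py 6
python3 -m crank '[{"grip":0,"x":-0.003,"y":0,"z":0,"yaw":0},{"grip":0,"x":-0.006,"y":0,"z":0,"yaw":0},{"grip":0,"x":-0.009,"y":0,"z":0,"yaw":0},{"grip":0,"x":-0.012,"y":0,"z":0,"yaw":0},{"grip":0,"x":-0.015,"y":0,"z":0,"yaw":0}]'>/dev/null; python3 chk.py 6
python3 -m crank '[{"grip":0,"x":-0.003,"y":0,"z":0,"yaw":0},{"grip":0,"x":-0.006,"y":0,"z":0,"yaw":0},{"grip":0,"x":-0.009,"y":0,"z":0,"yaw":0},{"grip":0,"x":-0.012,"y":0,"z":0,"yaw":0},{"grip":0,"x":-0.015,"y":0,"z":0,"yaw":0}]'>/dev/null; python3 chk.py 6
python3 -m crank '[{"grip":0,"x":-0.003,"y":0,"z":0,"yaw":0},{"grip":0,"x":-0.006,"y":0,"z":0,"yaw":0},{"grip":0,"x":-0.009,"y":0,"z":0,"yaw":0},{"grip":0,"x":-0.012,"y":0,"z":0,"yaw":0},{"grip":0,"x":-0.015,"y":0,"z":0,"yaw":0}]'>/dev/null; python3 chk.py 6
python3 -m crank '[{"grip":0,"x":-0.002,"y":0,"z":0,"yaw":0},{"grip":0,"x":-0.004,"y":0,"z":0,"yaw":0},{"grip":0,"x":-0.006,"y":0,"z":0,"yaw":0},{"grip":0,"x":-0.008,"y":0,"z":0,"yaw":0},{"grip":0,"x":-0.01,"y":0,"z":0,"yaw":0}]'>/dev/null; python3 chk.py 6
```

```text
[-154.7   16.6   31.1] [-2.3  0.7  1.2] 11.7
[-139.7   16.6   31.1] [-2.1  0.9  0.5] 12.1
[-124.6   16.6   31.2] [-2.7 -0.5 -0.3] 12.5
[-109.6   16.6   31.2] [-2.6 -1.5 -0.5] 12.9
[-99.8  16.6  31.2] [-3.   1.3 -1.3] 13.3
```

Tray moving at 2–3 N. The last part goes in at 1 mm per call row or less.

```bash
set -e
python3 -m crank '[{"grip":0,"x":-0.0006,"y":0,"z":0,"yaw":0},{"grip":0,"x":-0.0012,"y":0,"z":0,"yaw":0},{"grip":0,"x":-0.0018,"y":0,"z":0,"yaw":0},{"grip":0,"x":-0.0024,"y":0,"z":0,"yaw":0},{"grip":0,"x":-0.003,"y":0,"z":0,"yaw":0}]'>/dev/null; python3 chk.py 5
python3 -m crank '[{"grip":0,"x":-0.0006,"y":0,"z":0,"yaw":0},{"grip":0,"x":-0.0012,"y":0,"z":0,"yaw":0},{"grip":0,"x":-0.0018,"y":0,"z":0,"yaw":0},{"grip":0,"x":-0.0024,"y":0,"z":0,"yaw":0},{"grip":0,"x":-0.003,"y":0,"z":0,"yaw":0}]'>/dev/null; python3 chk.py 5
for k in 1 2 3 4 5 6 7 8 9 10; do
python3 -m crank '[{"grip":0,"x":-0.0002,"y":0,"z":0,"yaw":0},{"grip":0,"x":-0.0004,"y":0,"z":0,"yaw":0},{"grip":0,"x":-0.0006,"y":0,"z":0,"yaw":0},{"grip":0,"x":-0.0008,"y":0,"z":0,"yaw":0},{"grip":0,"x":-0.001,"y":0,"z":0,"yaw":0}]'>/dev/null; python3 chk.py 5; done
```

```text
[-96.9  16.6  31.2] [-1.9  0.4 -1.2] 13.7
[-93.8  16.6  31.2] [-3.1  1.1 -1.8] 14.2
[-92.8  16.6  31.3] [-1.9  0.7 -1.2] 14.6
[-91.8  16.6  31.2] [-2.3  0.1 -1.1] 15.0
[-90.8  16.6  31.2] [-2.   1.6 -1. ] 15.4
[-90.8  16.6  31.2] [-5.3  1.3  2. ] 15.8
```

Tray home: the readout stops at −90.8 (front face at about −75) and force rises to 5 N. Now back off, lift, and go over behind the lid's free edge.

```bash
set -e
python3 -m crank '[{"grip":0,"x":0.008,"y":0,"z":0,"yaw":0},{"grip":0,"x":0.025,"y":0,"z":0,"yaw":0},{"grip":0,"x":0.03,"y":0,"z":-0.035,"yaw":0},{"grip":0,"x":0.03,"y":0,"z":-0.075,"yaw":0},{"grip":0,"x":0.03,"y":0,"z":-0.115,"yaw":0}]'>/dev/null
python3 -m crank '[{"grip":0,"x":0,"y":0,"z":-0.035,"yaw":0},{"grip":0,"x":0,"y":0,"z":-0.07,"yaw":0},{"grip":0,"x":0,"y":0,"z":-0.1,"yaw":0},{"grip":0,"x":0,"y":-0.017,"z":-0.115,"yaw":0},{"grip":0,"x":0,"y":-0.017,"z":-0.115,"yaw":0}]'>/dev/null
python3 chk.py 5
python3 - <<'E'
from h import *
I=grab_frame("top"); J=grab_frame("side")
cv2.imwrite("pics/top2.png",I[:,:,::-1]);cv2.imwrite("pics/side2.png",J[:,:,::-1])
q=np.load("q.npy"); print(shift((80,0,255)))
E
```

```text
[-116.5   -2.3  266.3] [ 0.3 -0.2  0.5] 16.6
(array([-199.3,    1. ,    6.6]), np.float64(-0.002))
```

```bash
set -e
python3 -m crank '[{"grip":0,"x":-0.03,"y":0,"z":0,"yaw":0},{"grip":0,"x":-0.07,"y":0,"z":0,"yaw":0},{"grip":0,"x":-0.11,"y":0,"z":0,"yaw":0},{"grip":0,"x":-0.15,"y":0,"z":0,"yaw":0},{"grip":0,"x":-0.185,"y":0,"z":0,"yaw":0}]'>/dev/null; python3 chk.py 8
python3 -m crank '[{"grip":0,"x":-0.014,"y":0,"z":0,"yaw":0},{"grip":0,"x":-0.014,"y":0,"z":0.015,"yaw":0},{"grip":0,"x":-0.014,"y":0,"z":0.03,"yaw":0},{"grip":0,"x":-0.014,"y":0,"z":0.04,"yaw":0},{"grip":0,"x":-0.014,"y":0,"z":0.04,"yaw":0}]'>/dev/null; python3 chk.py 8
python3 -c "
from h import *
print(shift((62,0,207)))"
```

```text
[6.680e+01 1.000e-01 2.583e+02] [1.5 0.1 0.2] 17.2
[ 77.3   0.  216.1] [ 0.4 -0.3 -0.4] 17.6
(array([15.3, -0. ,  9.1]), np.float64(-0.0))
```

```bash
set -e
python3 -m crank '[{"grip":0,"x":0.002,"y":0,"z":0.004,"yaw":0},{"grip":0,"x":0.005,"y":0,"z":0.008,"yaw":0},{"grip":0,"x":0.008,"y":0,"z":0.008,"yaw":0},{"grip":0,"x":0.01,"y":0,"z":0.008,"yaw":0},{"grip":0,"x":0.012,"y":0,"z":0.008,"yaw":0}]'>/dev/null; python3 chk.py 8
for k in 1 2 3 4; do
python3 -m crank '[{"grip":0,"x":0.0006,"y":0,"z":0,"yaw":0},{"grip":0,"x":0.0012,"y":0,"z":0,"yaw":0},{"grip":0,"x":0.0018,"y":0,"z":0,"yaw":0},{"grip":0,"x":0.0024,"y":0,"z":0,"yaw":0},{"grip":0,"x":0.003,"y":0,"z":0,"yaw":0}]'>/dev/null; python3 chk.py 1.5; done
```

```text
[ 67.   -0.5 214.3] [0.2 0.6 1.1] 18.0
[ 64.1  -0.5 213.3] [-0.1 -0.8  0. ] 18.4
[ 61.1  -0.5 213.2] [0.5 0.  0.3] 18.8
[ 58.4  -0.5 213.2] [ 1.7  0.1 -0.3] 19.2
```

```bash
python3 - <<'E'
from h import *
def tip(a):
    r=148-8*(a/1.35); return np.array([70-r*np.cos(a)+4*np.sin(a)+16, 70+r*np.sin(a)+4*np.cos(a)])
A=np.linspace(1.35,0,46)
for k in range(9):
    print(k,A[5*k].round(2),tip(A[5*k]).round(1),[tuple(((tip(A[5*k])-tip(a))*[1,1]).round(1)) for a in A[5*k+1:5*k+6]])
E
```

```text
0 1.35 [ 59.2 207.5] [(np.float64(4.2), np.float64(0.7)), (np.float64(8.3), np.float64(1.5)), (np.float64(12.4), np.float64(2.5)), (np.float64(16.5), np.float64(3.5)), (np.float64(20.6), np.float64(4.7))]
1 1.2 [ 38.7 202.8] [(np.float64(4.0), np.float64(1.3)), (np.float64(8.0), np.float64(2.8)), (np.float64(12.0), np.float64(4.3)), (np.float64(15.9), np.float64(6.0)), (np.float64(19.8), np.float64(7.8))]
2 1.05 [ 18.9 195. ] [(np.float64(3.8), np.float64(1.9)), (np.float64(7.6), np.float64(3.9)), (np.float64(11.3), np.float64(6.1)), (np.float64(14.9), np.float64(8.4)), (np.float64(18.5), np.float64(10.7))]
3 0.9 [  0.5 184.2] [(np.float64(3.5), np.float64(2.5)), (np.float64(6.9), np.float64(5.1)), (np.float64(10.3), np.float64(7.8)), (np.float64(13.6), np.float64(10.6)), (np.float64(16.8), np.float64(13.5))]
4 0.75 [-16.3 170.8] [(np.float64(3.1), np.float64(3.0)), (np.float64(6.1), np.float64(6.1)), (np.float64(9.1), np.float64(9.3)), (np.float64(11.9), np.float64(12.6)), (np.float64(14.6), np.float64(15.9))]
5 0.6 [-31.  154.9] [(np.float64(2.6), np.float64(3.5)), (np.float64(5.2), np.float64(7.0)), (np.float64(7.6), np.float64(10.6)), (np.float64(9.9), np.float64(14.3)), (np.float64(12.2), np.float64(18.0))]
6 0.45 [-43.1 136.8] [(np.float64(2.1), np.float64(3.8)), (np.float64(4.1), np.float64(7.7)), (np.float64(6.0), np.float64(11.7)), (np.float64(7.7), np.float64(15.7)), (np.float64(9.4), np.float64(19.8))]
7 0.3 [-52.5 117. ] [(np.float64(1.5), np.float64(4.1)), (np.float64(2.9), np.float64(8.3)), (np.float64(4.2), np.float64(12.5)), (np.float64(5.3), np.float64(16.8)), (np.float64(6.4), np.float64(21.1))]
8 0.15 [-58.9  95.9] [(np.float64(0.9), np.float64(4.3)), (np.float64(1.6), np.float64(8.7)), (np.float64(2.3), np.float64(13.1)), (np.float64(2.8), np.float64(17.5)), (np.float64(3.1), np.float64(21.9))]
```

Contact at the expected place (x 58.4, 1.7 N). Following the arc.

```bash
set -e
python3 -m crank '[{"grip":0,"x":0.004,"y":0,"z":0.002,"yaw":0},{"grip":0,"x":0.008,"y":0,"z":0.004,"yaw":0},{"grip":0,"x":0.0124,"y":0,"z":0.006,"yaw":0},{"grip":0,"x":0.0165,"y":0,"z":0.008,"yaw":0},{"grip":0,"x":0.0205,"y":0,"z":0.0095,"yaw":0}]'>/dev/null; python3 chk.py 8
python3 -m crank '[{"grip":0,"x":0.004,"y":0,"z":0.0013,"yaw":0},{"grip":0,"x":0.008,"y":0,"z":0.0028,"yaw":0},{"grip":0,"x":0.012,"y":0,"z":0.0043,"yaw":0},{"grip":0,"x":0.016,"y":0,"z":0.006,"yaw":0},{"grip":0,"x":0.02,"y":0,"z":0.0078,"yaw":0}]'>/dev/null; python3 chk.py 8
python3 -m crank '[{"grip":0,"x":0.0038,"y":0,"z":0.002,"yaw":0},{"grip":0,"x":0.0076,"y":0,"z":0.004,"yaw":0},{"grip":0,"x":0.0113,"y":0,"z":0.006,"yaw":0},{"grip":0,"x":0.015,"y":0,"z":0.0084,"yaw":0},{"grip":0,"x":0.0185,"y":0,"z":0.0107,"yaw":0}]'>/dev/null; python3 chk.py 8
python3 -m crank '[{"grip":0,"x":0.0035,"y":0,"z":0.0025,"yaw":0},{"grip":0,"x":0.007,"y":0,"z":0.005,"yaw":0},{"grip":0,"x":0.0103,"y":0,"z":0.0078,"yaw":0},{"grip":0,"x":0.0136,"y":0,"z":0.0106,"yaw":0},{"grip":0,"x":0.0168,"y":0,"z":0.0135,"yaw":0}]'>/dev/null; python3 chk.py 8
```

```text
[ 36.9  -0.5 203.6] [0.2 0.2 1.4] 19.7
[ 17.2  -0.5 195.7] [ 1.9 -0.2 -0.7] 20.1
[ -1.3  -0.5 185. ] [ 1.5 -0.3  0.3] 20.5
[-18.   -0.5 171.5] [1.1 0.5 0.4] 20.9
```

```bash
set -e
python3 -m crank '[{"grip":0,"x":0.003,"y":0,"z":0.003,"yaw":0},{"grip":0,"x":0.006,"y":0,"z":0.006,"yaw":0},{"grip":0,"x":0.009,"y":0,"z":0.0093,"yaw":0},{"grip":0,"x":0.0118,"y":0,"z":0.0126,"yaw":0},{"grip":0,"x":0.0145,"y":0,"z":0.016,"yaw":0}]'>/dev/null; python3 chk.py 8
python3 -m crank '[{"grip":0,"x":0.0026,"y":0,"z":0.0035,"yaw":0},{"grip":0,"x":0.005,"y":0,"z":0.007,"yaw":0},{"grip":0,"x":0.0075,"y":0,"z":0.0106,"yaw":0},{"grip":0,"x":0.0098,"y":0,"z":0.0143,"yaw":0},{"grip":0,"x":0.012,"y":0,"z":0.018,"yaw":0}]'>/dev/null; python3 chk.py 8
python3 -m crank '[{"grip":0,"x":0.002,"y":0,"z":0.0038,"yaw":0},{"grip":0,"x":0.004,"y":0,"z":0.0077,"yaw":0},{"grip":0,"x":0.006,"y":0,"z":0.0117,"yaw":0},{"grip":0,"x":0.0077,"y":0,"z":0.0157,"yaw":0},{"grip":0,"x":0.0093,"y":0,"z":0.0198,"yaw":0}]'>/dev/null; python3 chk.py 8
python3 -m crank '[{"grip":0,"x":0.0015,"y":0,"z":0.004,"yaw":0},{"grip":0,"x":0.003,"y":0,"z":0.0083,"yaw":0},{"grip":0,"x":0.004,"y":0,"z":0.0125,"yaw":0},{"grip":0,"x":0.005,"y":0,"z":0.0168,"yaw":0},{"grip":0,"x":0.006,"y":0,"z":0.021,"yaw":0}]'>/dev/null; python3 chk.py 8
```

```text
[-32.5  -0.5 155.4] [ 1.4 -0.1  0.6] 21.3
[-44.5  -0.5 137.4] [0.9 0.1 0.5] 21.8
[-53.7  -0.4 117.6] [1.1 0.3 1.4] 22.2
[-59.5  -0.4  96.5] [1.  0.3 0.3] 22.6
```

```bash
set -e
python3 -m crank '[{"grip":0,"x":0.001,"y":0,"z":0.003,"yaw":0},{"grip":0,"x":0.002,"y":0,"z":0.006,"yaw":0},{"grip":0,"x":0.003,"y":0,"z":0.009,"yaw":0},{"grip":0,"x":0.0035,"y":0,"z":0.0115,"yaw":0},{"grip":0,"x":0.004,"y":0,"z":0.014,"yaw":0}]'>/dev/null; python3 chk.py 5
python3 -m crank '[{"grip":0,"x":0,"y":0,"z":0.001,"yaw":0},{"grip":0,"x":0,"y":0,"z":0.002,"yaw":0},{"grip":0,"x":0,"y":0,"z":0.003,"yaw":0},{"grip":0,"x":0,"y":0,"z":0.004,"yaw":0},{"grip":0,"x":0,"y":0,"z":0.005,"yaw":0}]'>/dev/null; python3 chk.py 5
for k in 1 2 3 4 5 6 7 8; do
python3 -m crank '[{"grip":0,"x":0,"y":0,"z":0.0002,"yaw":0},{"grip":0,"x":0,"y":0,"z":0.0004,"yaw":0},{"grip":0,"x":0,"y":0,"z":0.0006,"yaw":0},{"grip":0,"x":0,"y":0,"z":0.0008,"yaw":0},{"grip":0,"x":0,"y":0,"z":0.0008,"yaw":0}]'>/dev/null; python3 chk.py 3.5; done
```

```text
[-63.5  -0.4  82.8] [-0.1  0.9  0.9] 23.0
[-63.7  -0.4  77.8] [ 0.3 -0.1  0.4] 23.4
[-63.5  -0.4  77.1] [ 0.1 -0.6  0.2] 23.8
[-63.5  -0.4  76.3] [-0.7  0.2  0.4] 24.2
[-63.5  -0.4  75.5] [-0.2 -0.9  1.1] 24.7
[-63.5  -0.4  74.7] [0.4 0.  1.2] 25.1
[-63.5  -0.4  73.9] [-0.3  0.   0.3] 25.5
[-63.5  -0.4  73.6] [-1.5 -0.1  5. ] 25.9
```

Lid shut (tip at 73.6 mm, force rising to 5 N at the stop). Lift, go over the button and press.

```bash
set -e
python3 -m crank '[{"grip":0,"x":0,"y":0,"z":-0.01,"yaw":0},{"grip":0,"x":0,"y":0,"z":-0.035,"yaw":0},{"grip":0,"x":-0.01,"y":0.03,"z":-0.04,"yaw":0},{"grip":0,"x":-0.02,"y":0.06,"z":-0.04,"yaw":0},{"grip":0,"x":-0.035,"y":0.095,"z":-0.04,"yaw":0}]'>/dev/null
python3 -m crank '[{"grip":0,"x":-0.0135,"y":0.03,"z":0,"yaw":0},{"grip":0,"x":-0.0135,"y":0.03,"z":0,"yaw":0},{"grip":0,"x":-0.0135,"y":0.03,"z":0.015,"yaw":0},{"grip":0,"x":-0.0135,"y":0.03,"z":0.03,"yaw":0},{"grip":0,"x":-0.0135,"y":0.03,"z":0.044,"yaw":0}]'>/dev/null; python3 chk.py 5
python3 - <<'E'
from h import *
a=cv2.resize(grab_frame("side")[205:395,275:495,::-1],(400,345),interpolation=cv2.INTER_CUBIC)
b=cv2.resize(grab_frame("top")[110:310,340:570,::-1],(400,345),interpolation=cv2.INTER_CUBIC)
cv2.imwrite("pics/t5.png",cv2.convertScaleAbs(np.hstack([a,b]),alpha=1.6))
E
```

```text
[-14.7 124.7  68.9] [0.5 0.6 0.1] 26.8
```

View pics/t5.png

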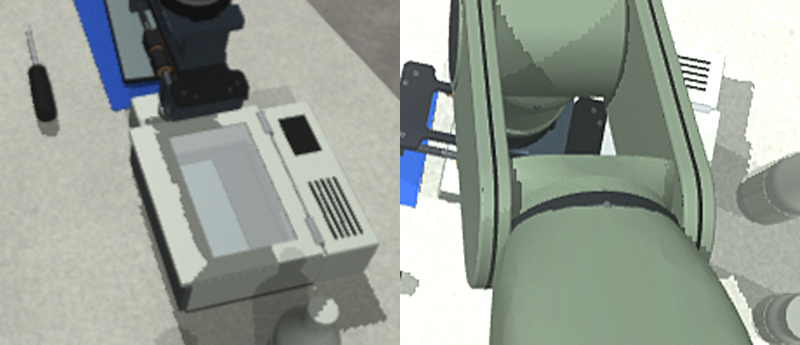

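The side view shows the lid shut level with the tray inside and the phone visible through the window, bystanders unmoved; the gripper stands over the button. Now I press.

```bash
set -e
python3 -m crank '[{"grip":0,"x":0,"y":0,"z":0.003,"yaw":0},{"grip":0,"x":0,"y":0,"z":0.006,"yaw":0},{"grip":0,"x":0,"y":0,"z":0.008,"yaw":0},{"grip":0,"x":0,"y":0,"z":0.009,"yaw":0},{"grip":0,"x":0,"y":0,"z":0.01,"yaw":0}]'>/dev/null; python3 chk.py 7.5
for k in 1 2 3 4 5 6 7 8 9 10; do
python3 -m crank '[{"grip":0,"x":0,"y":0,"z":0.0002,"yaw":0},{"grip":0,"x":0,"y":0,"z":0.0004,"yaw":0},{"grip":0,"x":0,"y":0,"z":0.0006,"yaw":0},{"grip":0,"x":0,"y":0,"z":0.0008,"yaw":0},{"grip":0,"x":0,"y":0,"z":0.001,"yaw":0}]'>/dev/null; python3 chk.py 7.5; done
```

```text
[-14.6 124.5  59.6] [-0.6  0.2 -0.9] 27.3
[-14.8 124.6  58.2] [ 0.2 -0.   0.5] 27.7
[-14.9 124.6  57.2] [-0.2 -0.1  0.7] 28.1
[-14.9 124.5  56.2] [-0.1  0.2  1.1] 28.5
[-14.9 124.6  55.3] [-0.2  0.8  2.4] 28.9
[-14.9 124.6  54.2] [-1.4 -0.4  4.1] 29.4
[-14.9 124.5  53.2] [-0.4 -1.3  3.9] 29.8
[-14.9 124.5  52.2] [-1.1  0.7  4.6] 30.2
[-14.9 124.5  51.5] [-2.7  0.3  7. ] 30.6
[-14.8 124.6  51.4] [-3.2 -0.3 11.3] 31.0
```

Button at its stop (firm rise to 11 N at 51.4). Release, rise clear, and check.

```bash
set -e
python3 -m crank '[{"grip":0,"x":0,"y":0,"z":-0.005,"yaw":0},{"grip":0,"x":0,"y":0,"z":-0.02,"yaw":0},{"grip":0,"x":0,"y":0,"z":-0.055,"yaw":0},{"grip":0,"x":0,"y":0,"z":-0.09,"yaw":0},{"grip":0,"x":0,"y":0,"z":-0.125,"yaw":0}]'>/dev/null
python3 -m crank '[{"grip":0,"x":0.03,"y":0,"z":-0.02,"yaw":0},{"grip":0,"x":0.06,"y":0.02,"z":-0.03,"yaw":0},{"grip":0,"x":0.09,"y":0.05,"z":-0.03,"yaw":0},{"grip":0,"x":0.12,"y":0.08,"z":-0.03,"yaw":0},{"grip":0,"x":0.15,"y":0.11,"z":-0.03,"yaw":0}]'>/dev/null
python3 -m crank '[{"grip":0,"x":0.03,"y":0.03,"z":0,"yaw":0},{"grip":0,"x":0.06,"y":0.06,"z":0,"yaw":0},{"grip":0,"x":0.09,"y":0.09,"z":0,"yaw":0},{"grip":0,"x":0.11,"y":0.12,"z":0,"yaw":0},{"grip":0,"x":0.11,"y":0.12,"z":0,"yaw":0}]'>/dev/null
python3 chk.py 5
python3 - <<'E'
from h import *
q=np.load("q.npy")
# front edge of the shut lid & tray: bright->dark boundary along the box's centre line in both views
for n in("top","side"):
    I=cv2.cvtColor(grab_frame(n),cv2.COLOR_RGB2GRAY)
    cv2.imwrite(f"pics/{n}_end.png",grab_frame(n)[:,:,::-1])
    for y in(-60,60):
        xs=np.arange(-110,-60,3); print(n,y,[(int(x),int(I[tuple(np.round(proj(n,W(q,(x,y,74)))[::-1]).astype(int))])) for x in xs])
    A=cv2.cvtColor(cv2.imread(f"pics/{n}0.png"),cv2.COLOR_BGR2GRAY); D=(cv2.absdiff(A,I)>25).astype(np.uint8)
    k,_,st,_=cv2.connectedComponentsWithStats(cv2.morphologyEx(D,cv2.MORPH_OPEN,np.ones((3,3)))); print(n,"changed boxes",[s[:5].tolist() for s in st[1:] if s[4]>40])
E
```

```text
[-277.2  357.7  204.6] [-0.3  0.1  0.7] 32.3
top -60 [(-110, 157), (-107, 155), (-104, 150), (-101, 149), (-98, 152), (-95, 153), (-92, 117), (-89, 104), (-86, 102), (-83, 47), (-80, 132), (-77, 167), (-74, 167), (-71, 167), (-68, 167), (-65, 167), (-62, 166)]
top 60 [(-110, 157), (-107, 155), (-104, 158), (-101, 152), (-98, 153), (-95, 152), (-92, 158), (-89, 159), (-86, 126), (-83, 48), (-80, 83), (-77, 172), (-74, 169), (-71, 168), (-68, 168), (-65, 168), (-62, 168)]
top changed boxes [[383, 141, 167, 173, 15829], [541, 192, 19, 17, 198], [0, 241, 383, 239, 32691], [1, 311, 13, 46, 286], [310, 318, 322, 162, 18704], [154, 448, 15, 23, 244]]
side -60 [(-110, 109), (-107, 109), (-104, 107), (-101, 106), (-98, 107), (-95, 98), (-92, 63), (-89, 59), (-86, 24), (-83, 24), (-80, 29), (-77, 99), (-74, 116), (-71, 116), (-68, 115), (-65, 116), (-62, 115)]
side 60 [(-110, 104), (-107, 99), (-104, 100), (-101, 101), (-98, 104), (-95, 104), (-92, 99), (-89, 101), (-86, 66), (-83, 25), (-80, 29), (-77, 75), (-74, 118), (-71, 119), (-68, 118), (-65, 118), (-62, 117)]
side changed boxes [[5, 12, 28, 9, 182], [111, 17, 12, 10, 52], [129, 18, 36, 13, 283], [57, 26, 20, 10, 122], [39, 28, 12, 7, 65], [42, 31, 67, 81, 2335], [201, 126, 45, 34, 1058], [119, 222, 15, 7, 78], [307, 227, 148, 186, 11423], [90, 241, 64, 239, 7711], [0, 263, 19, 58, 597], [189, 274, 123, 206, 11515], [41, 336, 43, 47, 968], [373, 382, 46, 28, 296], [22, 397, 11, 12, 87], [454, 406, 14, 38, 240]]
```

```bash
python3 -c "
from workcell import *
print(job_done())"
```

```text
the job is handed in; nothing more can be done
None
```

I pushed the tray home, then shut the lid by its frame, then pressed the button to its stop and released it; the arm finished clear and the job was handed in at about 32 s. No verdict came back. My first approach passed the closed fingers over the panel and above the phone because the height readout was 36 mm off, but I read no contact and saw nothing move.

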